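# Close the test-fixture guard and drop its latch bar into the catch

### The job

Close and latch the sliding clear guard of the bench test fixture: lift the pivoting latch bar by its round thumb tab over the striker, and ease the guard on until the bar's nose drops fully down into the slot of the catch, then let go. The catch has been shifted, so find it by feel, its front face with the level bar if you like and its slot with the nose lying lightly on the striker: push gently (10 N is plenty) and stop as soon as the nose has dropped in and meets the far side, never forcing the bar against the catch. Leave the solder reel, the jar and the tweezers where they are.

Things in the scene. Friction and masses are not known exactly. Their poses are not given: they have to be found in the camera images.
- fixture: Bench test fixture, fixed on the worktop: aluminium base plate 150 (x) x 430 (y) x 12 mm, circuit board under a clear sliding guard. Origin: centre of the underside. Its -y axis is the guard's closing direction, z is up. The guard is 120 (x) x 120 (y) mm, its flat top 75 mm above the worktop; the latch lies along y at x = -48 mm on that top.
- catch_mark (a point): Point 76 mm above the worktop on the line of a mark scribed across the base plate near its -y end: the middle of the catch slot once stood here. The steel catch, 22 mm wide (x), has since been shifted up to 25 mm either way along y, unmeasured. In closing direction: striker (upright face, flat top at this height, 16 mm long), slot (13 mm long), back block (as high as the striker, 14 mm long). Rigid.
- guard (a joint): Slide of the guard in m: 0 fully open, grows along the fixture's -y axis, end stop 0.138. About 2 N of friction; stays where it is left. The nose is over the middle of the catch's slot at 0.105 give or take 0.025 (the catch's shift); with the bar level its nose meets the striker face 0.0275 before that. The nose tip lies on the striker top from 0.0225 to 0.0065 before.
- latch (a joint): Pivot of the latch bar in rad: 0 level on its rest stop (lowest), grows as the nose rises, to 0.7. Steel bar 7 mm wide, 12 mm high, 120 g; falls by its own weight when let go, slowed by grease. At 0 the nose tip is 14 mm below the striker's top, so it must exceed 0.085 to pass over; nose lying on the striker or on the back block: about 0.085.
- latch_pivot (a point): Pivot of the latch bar on top of the guard, 88 mm above the worktop; level axis along the fixture's x. The bar runs from here in the closing direction.
- thumb_tab (a point): Centre of the black round thumb tab on the latch bar: a disc 22 mm across, 12 mm thick, flat faces looking along the fixture's x: pinch across these from above; it can turn between the fingers. Bar level: 108 mm above the worktop, 85 mm ahead of the pivot (closing direction) and 20 mm above it. The guard's flat top is 33 mm below; nothing else but the bar within 45 mm.
- nose_tip (a point): Lowest point of the bar's rounded nose (10 x 10 mm, rounding radius 5 mm), 165 mm ahead of the pivot and 26 mm below it; 62 mm above the worktop when the bar is level.
- pull_knob (a point): Middle of the grip of the black upright pull knob on the guard, 18 mm diameter, grip from 86 to 112 mm above the worktop, this point at 100 mm. It moves the guard. It stands 58 mm from the bar's line (towards the fixture's +x) and 26 mm from the pivot against the closing direction.
- solder_reel: Bystander: small reel, 45 mm across, 28 mm high, behind the catch end of the fixture. Origin: centre of its underside.
- glass_jar: Bystander: small jar, 34 mm across, 52 mm high, beyond the open end of the fixture. Origin: centre of its underside.
- tweezers: Bystander: steel tweezers 135 mm long, lying behind the fixture. Origin: centre of the underside.

How it is judged:
By the outcome, as a careful person would: the job done as asked, in the order asked, and still so for the second after the job is handed in, with the robot touching nothing.
It also fails if it takes over 64 s, if anything falls off the work surface, if the arm or the gripper's body presses on something with over 40 N, if the wrist force passes 120 N, or if a joint passes its speed limit or range.

### The arm

A 6-joint arm with a two-finger parallel gripper is mounted at the origin on a cart in front of the work surface, level with it; the furniture and walls round the work are solid. World frame = base frame: x ahead of the robot, y to its left, z up, the work surface at z = 0. Lengths are in mm, angles in rad, forces in N, time in s.
With the tool pointing down it reaches from about 275 to 1000 mm from the base axis. Payload 8.4 kg.
Tool frame: the origin (TCP) lies between the finger pads; the fingertips stand 8 mm ahead of it and the grasp point (between the pads) lies 11 mm behind it (tcp_to_tips is the distance from the TCP to the fingertips, in mm); z points along the fingers, y is the line along which they close (so a half turn about z gives the same grasp; the last joint's range is limited). The gripper opens to 85 mm and grips with 20 to 120 N. Pads are 22 mm wide; open, the fingers measure 114 mm over their backs; the gripper's body (76 mm by 85 mm) begins 54 mm behind the grasp point. The pads swing forward as they close: fully open they stand 13 mm farther back than shut.
Start: joints at [1.256, 0.353, 1.633, -0, 1.155, -0.002], TCP at [192.326, 594.675, 239.281] pointing down, gripper open.
Joint ranges: [-2.63, 2.63], [-0.92, 2.1], [0.06, 2.66], [-1.3, 4.44], [0, 2.69], [-3.02, 3.02]. Speed limits (rad/s): [2.22, 2.22, 2.79, 3.14, 3.14, 3.14].

### API

Orientations are given as [roll, pitch, yaw] about the fixed x, y, z axes, in that order (R = Rz(yaw) Ry(pitch) Rx(roll)).
In Python, from rig import * gives the robot as it stands.
- The arm moves only by the tool step_arm, never from a script. Its argument "motion" is a list of rows, each an object with "claw": the finger opening in mm, from 0 to 85.4; "delta_pos": the shift along the tool's x, y, z in mm, a list of three; "turn": the turn about the tool's z in rad. In form: [{"claw": claw, "delta_pos": [dx, dy, dz], "turn": turn}, ...]. A call has 1 to 8 rows; each row shifts and turns the commanded pose from where the row before left it, along the tool's axes as they then stand; what a row does not reach is not made up. A row lasts 1/12 s, in which the tool goes at most 41.7 mm and 7.16 degrees, less where a joint would pass 70% of its speed; a pose out of reach is approached as far as the arm can. A call is refused whole if a number of a shift passes 41.7 or a number of a turn 0.125, either way. A call with a gripper value outside its range is refused whole. The fingers move at their own pace and stop on an object; "force" is the grip in N (left out, the last holds). Time passes only in rows, so rows that do not move let the fingers close. It gives the time, the measured TCP pose, the force, the opening and the grip force at its end, in the units of the state.
- sense(): the state, without advancing time (a new reading comes with each control period).
- grab_frame(name): name is "side" or "top" or "wrist"; returns a dict with "img" (400x640x3 uint8, red, green, blue), "vertical_fov" (degrees; the focal length in pixels is half the picture's height over the tangent of half this angle, whatever the lens; pixels are square), "cx", "cy" (the principal point, pixels), "R" (3x3) and "t" (3): a world point X has camera coordinates R X + t. Camera axes: x right, y down, z forward; pixel columns grow to the right and rows downward; lengths in mm; the calibration is good to about 2 mm. A picture is of the moment at which its call begins. There is no depth.
- sign_off(): hands the job in; it is judged then, once.
The state is a dict: "clock": time; "qpos": joint angles; "qvel": joint speeds; "joint_efforts": joint torques, N m; "eef_pos": TCP position; "tcp_rot": TCP orientation; "contact_force": force on the tool from outside, world axes, zero at the start; "wrist_torque": the same for the moment, N m; "opening": opening from 0.0 (shut) to 1.0 (fully open); "grasp_force": force on a finger pad.
Only numpy, scipy, OpenCV 4.12 (cv2) and the standard library are available. Lean on these libraries where they do the work, as an engineer would, in place of code of your own. Each camera call takes 0.05 s, during which the arm holds its last target. There are 200 camera calls.

## Working session

There is one attempt and no reset: what is moved stays moved. The work goes in short steps, Python scripts to look and compute and a tool call to move; the robot and the scene stay as the last step left them, time stands still between calls to the robot, and variables do not carry over. Pictures are saved under pics/ and viewed, at most 10 in all, crops included, and the job is handed in when it is done.

Besides the shell and the picture viewer there is one more tool, called after "Emit:" as name(argument=value, ...), one argument or row to a line, values as JSON. step_arm: Moves the arm, as the interface text tells. Its arguments: {"type":"object","properties":{"motion":{"type":"array","items":{"type":"object","properties":{"claw":{"type":"number"},"delta_pos":{"type":"array","items":{"type":"number"}},"turn":{"type":"number"}}}},"force":{"type":"number"}},"required":["motion"]}

```bash
mkdir -p pics; ls; python3 - <<'E'
from rig import *
import cv2,pickle
for n in ("top","side"):
    f=grab_frame(n); pickle.dump(f,open(f"{n}.pkl","wb")); cv2.imwrite(f"pics/{n}0.png",f["img"][:,:,::-1])
    print(n,f["vertical_fov"],f["cx"],f["cy"],f["R"],f["t"])
print(sense())
E
```

```text
pics
top 43.696643912261976 320.83543664840886 194.87673776142898 [[-0.00656638 -0.99975626 -0.0210784 ]
 [-0.99622577  0.00836472 -0.08639588]
 [ 0.08655114  0.02043154 -0.99603788]] [  38.32817177  552.08112911 1038.69976387]
side 56.992182245546736 325.63962863013813 199.93478378665742 [[ 0.9230574  -0.38381104 -0.0255759 ]
 [-0.20780333 -0.44160108 -0.87281513]
 [ 0.32370174  0.81097322 -0.48738036]] [-480.35484312  200.7546503   709.57540645]
{'clock': 0.1, 'qpos': array([ 1.25559909e+00,  3.53586657e-01,  1.63412168e+00,  1.65895878e-05,
        1.15517906e+00, -2.39071078e-03]), 'qvel': array([ 0.00159701, -0.00130989, -0.00191753, -0.00049636,  0.00201472,
        0.00091556]), 'joint_efforts': array([-4.47204984e-04, -6.06355405e+01, -3.42816138e+01, -5.63359151e-05,
        3.95262701e-03,  4.05916103e-05]), 'eef_pos': array([192.18233327, 594.24911092, 238.60539688]), 'tcp_rot': array([-3.14029795e+00, -1.82639006e-05,  2.82877941e+00]), 'contact_force': array([-0.85756538, -0.05945406,  0.9567933 ]), 'wrist_torque': array([ 0.0124794 , -0.02075249, -0.01945766]), 'grasp_force': 0.0, 'opening': 0.9994487702928384}
```

View pics/top0.png

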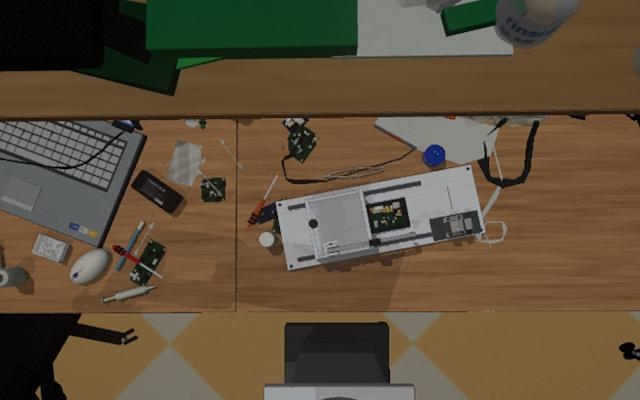

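View pics/side0.png

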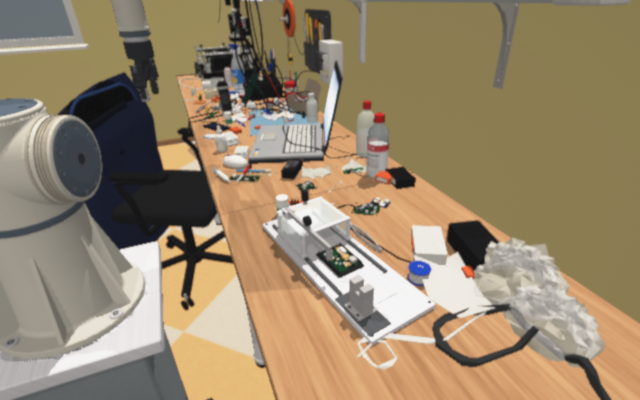

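The top view shows the fixture with its knob at about (313,224), tab at about (375,242) and the catch near (455,225). In the side view the catch is at about (360,300). I'll enlarge the top view.

```bash
python3 - <<'E'
import cv2
im=cv2.imread("pics/top0.png")[155:280,260:500]
cv2.imwrite("pics/top0c.png",cv2.resize(im,None,fx=3.3,fy=3.3,interpolation=cv2.INTER_CUBIC))
E
```

```text
(no output)
```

View pics/top0c.png

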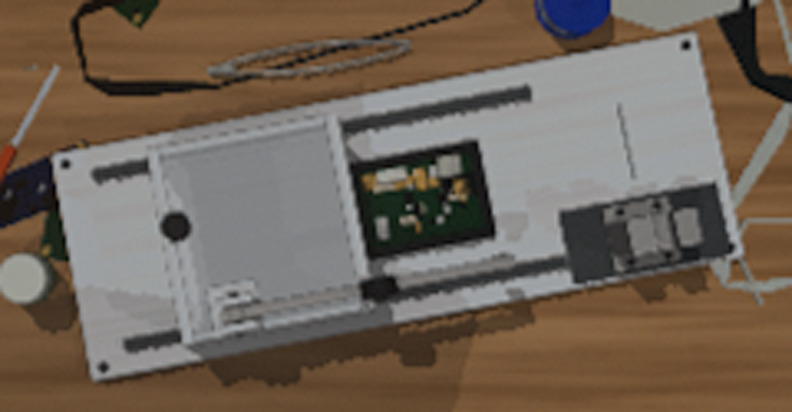

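The plate's corners in the crop are (53,155), (693,33), (742,255) and (95,380). The knob is at (176,226), the tab at (380,287), the scribed mark runs (620,103)–(634,178), and the bar's pivot is near (225,312).

```bash
cat > h.py <<'E'
import numpy as np
from scipy.optimize import least_squares
def fl(f): return 200/np.tan(np.radians(f["vertical_fov"]/2))
def ray(f,uv,z):
    R,t=np.array(f["R"]),np.array(f["t"]); c=-R.T@t
    d=R.T@np.array([(uv[0]-f["cx"])/fl(f),(uv[1]-f["cy"])/fl(f),1])
    return c+d*(z-c[2])/d[2]
def proj(f,X):
    p=np.array(f["R"])@X+np.array(f["t"]); return np.array([f["cx"],f["cy"]])+fl(f)*p[:2]/p[2]
E
python3 - <<'E'
from h import *
import pickle
f=pickle.load(open("top.pkl","rb"))
C=lambda u,v:(260+(u+.5)/3.3-.5,155+(v+.5)/3.3-.5)
cs=[(53,155),(693,33),(742,255),(95,380)]
W=np.array([ray(f,C(*c),12)[:2] for c in cs])
L=np.array([(75,215),(75,-215),(-75,-215),(-75,215)])
Rm=lambda a:np.array([[np.cos(a),-np.sin(a)],[np.sin(a),np.cos(a)]])
r=least_squares(lambda p:(L@Rm(p[2]).T+p[:2]-W).ravel(),[500,0,.1])
x=r.x;print(x,r.fun.round(1))
loc=lambda w:Rm(x[2]).T@(w[:2]-x[:2])
for n,c,z in [("knob",(176,226),112),("tab",(380,287),115),("m1",(620,103),12),("m2",(634,178),12),("pivot",(225,312),88),("strikL",(608,240),76),("strR",(670,210),76),("backR",(700,225),76)]:
    w=ray(f,C(*c),z);print(n,w.round(1),loc(w).round(1))
E
```

```text
[ 5.05206885e+02 -9.08304503e+01  1.82414878e-01] [ 0.3  2.3  1.9 -2.1 -0.9 -2.6 -1.3  2.4]
knob [489.7  48.  112. ] [  9.9 139.4]
tab [453.1 -71.2 115. ] [-47.7  28.8]
m1 [ 570.6 -237.8   12. ] [  37.6 -156.4]
m2 [ 521.6 -245.5   12. ] [ -11.9 -155. ]
pivot [438.6  19.7  88. ] [-45.5 120.8]
strikL [ 480.4 -213.2   76. ] [ -46.6 -115.9]
strR [ 498.3 -251.3   76. ] [ -35.9 -156.5]
backR [ 489.1 -269.1   76. ] [ -48.2 -172.4]
```

Emit:
step_arm(
  motion=[
    {"claw": 85, "delta_pos": [0, 0, 0], "turn": 0.12},
    {"claw": 85, "delta_pos": [0, 0, 0], "turn": 0.12},
    {"claw": 85, "delta_pos": [0, 0, 0], "turn": 0.12},
    {"claw": 85, "delta_pos": [0, 0, 0], "turn": 0.12},
    {"claw": 85, "delta_pos": [0, 0, 0], "turn": 0.12},
    {"claw": 85, "delta_pos": [0, 0, 0], "turn": 0.12},
    {"claw": 85, "delta_pos": [0, 0, 0], "turn": 0.12},
    {"claw": 85, "delta_pos": [0, 0, 0], "turn": 0.12},
  ],
  force=25,
)

```text
clock: 0.77
eef_pos: [192.2, 594.4, 238.9]
tcp_rot: [-3.141, 0.001, 1.863]
contact_force: [0.3, 0.6, 0.5]
opening: 0.997
grasp_force: 0.0
```

Emit:
step_arm(
  motion=[
    {"claw": 85, "delta_pos": [-35, 7, 0], "turn": 0.115},
    {"claw": 85, "delta_pos": [-38, 7, 0], "turn": 0},
    {"claw": 85, "delta_pos": [-38, 7, 0], "turn": 0},
    {"claw": 85, "delta_pos": [-38, 7, 0], "turn": 0},
    {"claw": 85, "delta_pos": [-38, 7, 0], "turn": 0},
    {"claw": 85, "delta_pos": [-38, 7, 0], "turn": 0},
    {"claw": 85, "delta_pos": [-38, 7, 0], "turn": 0},
    {"claw": 85, "delta_pos": [-38, 7, 0], "turn": 0},
  ],
)

```text
clock: 1.43
eef_pos: [305.9, 308.8, 239.1]
tcp_rot: [-3.141, 0.0, 1.754]
contact_force: [1.3, -0.2, -0.1]
opening: 0.999
grasp_force: 0.0
```

Emit:
step_arm(
  motion=[
    {"claw": 85, "delta_pos": [-40, 3, 0], "turn": 0},
    {"claw": 85, "delta_pos": [-40, 3, 0], "turn": 0},
    {"claw": 85, "delta_pos": [-40, 3, 0], "turn": 0},
    {"claw": 85, "delta_pos": [-40, 3, 0], "turn": 0},
    {"claw": 85, "delta_pos": [-40, 3, 0], "turn": 0},
    {"claw": 85, "delta_pos": [-40, 3, 0], "turn": 0},
    {"claw": 85, "delta_pos": [-40, 3, 0], "turn": 0},
    {"claw": 85, "delta_pos": [-40, 3, 0], "turn": 0},
  ],
)

```text
clock: 2.1
eef_pos: [387.6, -1.6, 239.4]
tcp_rot: [3.141, 0.0, 1.754]
contact_force: [1.6, 0.6, -0.2]
opening: 0.992
grasp_force: 0.0
```

Emit:
step_arm(
  motion=[
    {"claw": 85, "delta_pos": [-30, 3, 0], "turn": 0},
    {"claw": 85, "delta_pos": [-30, 3, 0], "turn": 0},
    {"claw": 85, "delta_pos": [-30, 3, 0], "turn": 0},
    {"claw": 85, "delta_pos": [-30, 3, 0], "turn": 0},
    {"claw": 85, "delta_pos": [-30, 3, 0], "turn": 0},
    {"claw": 85, "delta_pos": [0, 0, 0], "turn": 0},
  ],
)

```text
clock: 2.6
eef_pos: [431.2, -148.5, 239.4]
tcp_rot: [3.141, 0.002, 1.752]
contact_force: [0.5, 0.1, -0.7]
opening: 0.991
grasp_force: 0.0
```

```bash
python3 - <<'E'
from rig import *
import cv2,pickle,numpy as np
f=grab_frame("wrist"); pickle.dump(f,open("w1.pkl","wb")); cv2.imwrite("pics/w1.png",f["img"][:,:,::-1])
print(-np.array(f["R"]).T@f["t"],f["R"],sense()["eef_pos"])
E
```

```text
[418.11401659 -83.67249815 373.50563522] [[ 9.83722712e-01  1.79692621e-01  4.32714725e-04]
 [ 1.73413429e-01 -9.49972973e-01  2.59767459e-01]
 [ 4.70893629e-02 -2.55464111e-01 -9.65671103e-01]] [ 430.13490179 -146.49603436  239.05073514]
```

View pics/w1.png

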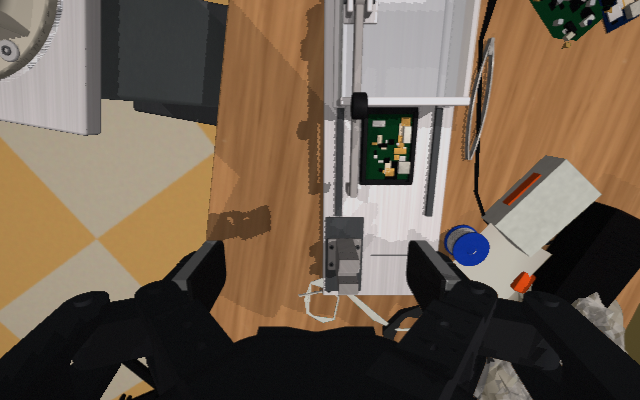

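The wrist view shows the tab at about (360,105), the bar's end near (353,192), the catch around (345,262) and the mark at row 255, columns 370–408. I'll zoom in on the catch.

```bash
python3 - <<'E'
import cv2
im=cv2.imread("pics/w1.png")[180:300,310:420]
cv2.imwrite("pics/w1c.png",cv2.resize(im,None,fx=5,fy=5,interpolation=cv2.INTER_CUBIC))
E
```

```text
(no output)
```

View pics/w1c.png

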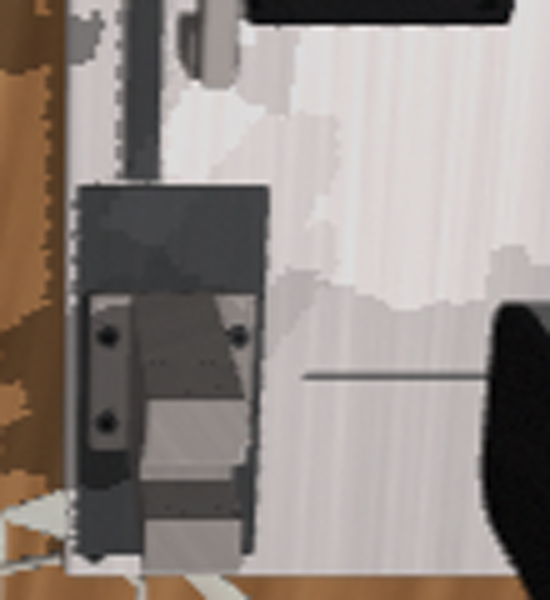

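Crop rows in this view: striker top from 398 to about 467–480, slot to 518, back block to 572, and the scribed mark at row 376.

```bash
python3 - <<'E'
from h import *
import pickle
f=pickle.load(open("w1.pkl","rb"))
x0=np.array([505.2,-90.8]);a=.1824
Rm=np.array([[np.cos(a),-np.sin(a)],[np.sin(a),np.cos(a)]])
C=lambda u,v:(310+(u+.5)/5-.5,180+(v+.5)/5-.5)
for n,p,z in [("front",C(195,398),76),("rear",C(190,466),76),("rear2",C(190,480),76),("backF",C(190,518),76),("backR",C(190,572),76),("mark",C(400,376),12),("strL",C(147,400),76),("strR",C(246,400),76),("tab",(360,105),113),("noseEnd",C(220,88),72),("plate end",C(200,574),12),("plateL",C(67,300),12)]:
    w=ray(f,p,z);print(n,w.round(1),(Rm.T@(w[:2]-x0)).round(1))
E
```

```text
front [ 480.2 -225.8   76. ] [ -49.1 -128.2]
rear [ 482.5 -241.9   76. ] [ -49.8 -144.5]
rear2 [ 483.2 -245.2   76. ] [ -49.7 -147.9]
backF [ 485.1 -254.3   76. ] [ -49.4 -157.2]
backR [ 487.9 -267.5   76. ] [ -49.1 -170.7]
mark [ 544.7 -240.6   12. ] [  11.7 -154.5]
strL [ 470.1 -228.1   76. ] [ -59.4 -128.6]
strR [ 491.  -224.3   76. ] [ -38.1 -128.7]
tab [452.8 -70.2 113. ] [-47.8  29.8]
noseEnd [ 471.5 -158.2   72. ] [-45.3 -60.2]
plate end [ 505.7 -307.2   12. ] [ -38.8 -212.9]
plateL [ 455.5 -235.2   12. ] [ -75.1 -133. ]
```

Emit:
step_arm(
  motion=[
    {"claw": 40, "delta_pos": [35, 18, 20], "turn": 0},
    {"claw": 40, "delta_pos": [35, 18, 25], "turn": 0},
    {"claw": 40, "delta_pos": [0, 0, 30], "turn": 0},
    {"claw": 40, "delta_pos": [0, 0, 15], "turn": 0},
    {"claw": 40, "delta_pos": [0, 0, 0], "turn": 0},
    {"claw": 40, "delta_pos": [0, 0, 0], "turn": 0},
    {"claw": 40, "delta_pos": [0, 0, 0], "turn": 0},
  ],
)

```text
clock: 3.23
eef_pos: [450.9, -75.0, 154.0]
tcp_rot: [3.141, 0.0, 1.754]
contact_force: [0.3, -0.4, 1.0]
opening: 0.467
grasp_force: 0.0
```

```bash
cat > st.py <<'E'
from rig import *
import numpy as np
s=sense();x0=np.array([505.2,-90.8]);a=.1824
Rm=np.array([[np.cos(a),-np.sin(a)],[np.sin(a),np.cos(a)]])
print(s["clock"],"local",(Rm.T@(s["eef_pos"][:2]-x0)).round(2),"z",s["eef_pos"][2].round(2),"rot",s["tcp_rot"].round(3),"Fl",(Rm.T@s["contact_force"][:2]).round(2),"Fz",s["contact_force"][2].round(2),"op",s["opening"]*85.4,"grip",s["grasp_force"])
E
python3 st.py
```

```text
3.2333 local [-50.51  25.36] z 153.98 rot [3.141 0.    1.754] Fl [ 0.21 -0.43] Fz 0.98 op 39.920251608863644 grip 0.0
```

Emit:
step_arm(
  motion=[
    {"claw": 40, "delta_pos": [3.6, 2.5, 20], "turn": 0},
    {"claw": 40, "delta_pos": [0, 0, 20], "turn": 0},
    {"claw": 40, "delta_pos": [0, 0, 10], "turn": 0},
    {"claw": 40, "delta_pos": [0, 0, 5], "turn": 0},
    {"claw": 40, "delta_pos": [0, 0, 0], "turn": 0},
    {"claw": 40, "delta_pos": [0, 0, 0], "turn": 0},
  ],
)

```text
clock: 3.73
eef_pos: [452.8, -71.4, 98.8]
tcp_rot: [3.141, 0.0, 1.753]
contact_force: [-0.1, 0.3, 0.2]
opening: 0.47
grasp_force: 0.0
```

```bash
python3 st.py; python3 - <<'E'
from rig import *
import cv2
f=grab_frame("wrist"); cv2.imwrite("pics/w2.png",cv2.resize(f["img"][:,:,::-1][150:400,200:480],None,fx=2,fy=2))
E
```

```text
3.7333 local [-47.97  28.56] z 98.8 rot [3.141 0.    1.753] Fl [-0.02  0.32] Fz 0.17 op 40.115784743818665 grip 0.0
```

View pics/w2.png

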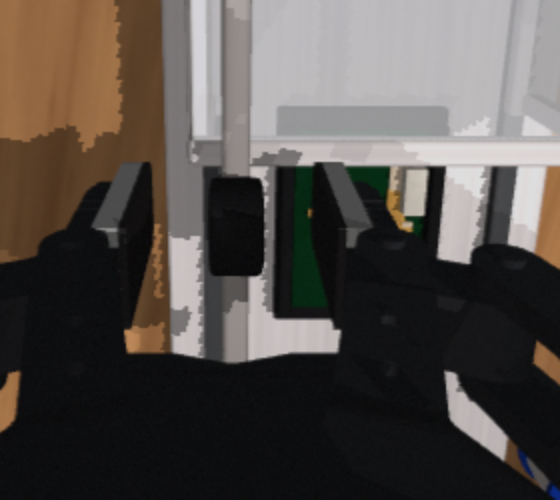

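The tab (crop columns 209–264) sits centred between the pads (about 130–340), so I'll close on it.

Emit:
step_arm(
  motion=[
    {"claw": 25, "delta_pos": [0, 0, 1.5], "turn": 0},
    {"claw": 16, "delta_pos": [0, 0, 0], "turn": 0},
    {"claw": 8, "delta_pos": [0, 0, 0], "turn": 0},
    {"claw": 8, "delta_pos": [0, 0, 0], "turn": 0},
    {"claw": 8, "delta_pos": [0, 0, 0], "turn": 0},
    {"claw": 8, "delta_pos": [0, 0, 0], "turn": 0},
  ],
  force=25,
)

```text
clock: 4.28
eef_pos: [453.6, -71.3, 97.1]
tcp_rot: [3.139, 0.001, 1.754]
contact_force: [5.4, 0.9, 3.2]
opening: 0.134
grasp_force: 29.2
```

```bash
python3 st.py
```

```text
4.2833 local [-47.22  28.56] z 97.13 rot [3.139e+00 1.000e-03 1.754e+00] Fl [ 5.48 -0.15] Fz 3.25 op 11.453208829603987 grip 29.163089096546173
```

Emit:
step_arm(
  motion=[
    {"claw": 8, "delta_pos": [0, 0.7, -0.3], "turn": 0},
    {"claw": 8, "delta_pos": [-5, 0, 0], "turn": 0},
    {"claw": 8, "delta_pos": [-10, 0, 0], "turn": 0},
    {"claw": 8, "delta_pos": [-13, 0, 0], "turn": 0},
    {"claw": 8, "delta_pos": [-13, 0, 0], "turn": 0},
    {"claw": 8, "delta_pos": [-10, 0, 0], "turn": 0},
    {"claw": 8, "delta_pos": [-6, 0, 0], "turn": 0},
    {"claw": 8, "delta_pos": [-3, 0, 0], "turn": 0},
  ],
)

```text
clock: 4.95
eef_pos: [464.5, -130.7, 97.1]
tcp_rot: [3.141, 0.0, 1.753]
contact_force: [5.2, 4.6, 5.8]
opening: 0.136
grasp_force: 29.5
```

```bash
python3 st.py
```

```text
4.95 local [-47.29 -31.84] z 97.09 rot [3.141 0.    1.753] Fl [5.91 3.56] Fz 5.76 op 11.626304679353547 grip 29.547009766101837
```

Emit:
step_arm(
  motion=[
    {"claw": 8, "delta_pos": [-3, 0.8, -0.7], "turn": 0},
    {"claw": 8, "delta_pos": [-2, 0, 0], "turn": 0},
    {"claw": 8, "delta_pos": [-1, 0, 0], "turn": 0},
    {"claw": 8, "delta_pos": [0, 0, 0], "turn": 0},
    {"claw": 8, "delta_pos": [0, 0, 0], "turn": 0},
  ],
)

```text
clock: 5.37
eef_pos: [465.4, -135.7, 97.3]
tcp_rot: [-3.141, -0.0, 1.754]
contact_force: [2.7, 0.4, -1.5]
opening: 0.138
grasp_force: 28.5
```

```bash
python3 st.py
```

```text
5.3667 local [-47.26 -36.96] z 97.29 rot [-3.141 -0.     1.754] Fl [ 2.76 -0.14] Fz -1.54 op 11.74718387686727 grip 28.49640190601349
```

Emit:
step_arm(
  motion=[
    {"claw": 8, "delta_pos": [-1, 0, 0], "turn": 0},
    {"claw": 8, "delta_pos": [-1, 0, 0], "turn": 0},
    {"claw": 8, "delta_pos": [-0.5, 0, 0], "turn": 0},
    {"claw": 8, "delta_pos": [0, 0, 0], "turn": 0},
    {"claw": 8, "delta_pos": [0, 0, 0], "turn": 0},
  ],
)

```text
clock: 5.78
eef_pos: [465.9, -138.2, 97.4]
tcp_rot: [-3.141, -0.0, 1.754]
contact_force: [1.3, 2.3, -3.1]
opening: 0.135
grasp_force: 28.3
```

Emit:
step_arm(
  motion=[
    {"claw": 8, "delta_pos": [-0.5, 0, 0], "turn": 0},
    {"claw": 8, "delta_pos": [-0.5, 0, 0], "turn": 0},
    {"claw": 8, "delta_pos": [-0.5, 0, 0], "turn": 0},
    {"claw": 8, "delta_pos": [0, 0, 0], "turn": 0},
  ],
)

```text
clock: 6.12
eef_pos: [466.2, -139.8, 97.4]
tcp_rot: [-3.141, -0.0, 1.754]
contact_force: [0.1, 1.9, -2.8]
opening: 0.137
grasp_force: 28.3
```

```bash
python3 st.py
```

```text
6.1167 local [-47.21 -41.07] z 97.41 rot [-3.141 -0.     1.754] Fl [0.39 1.82] Fz -2.81 op 11.7337770887033 grip 28.330425024032593
```

Emit:
step_arm(
  motion=[
    {"claw": 8, "delta_pos": [-0.5, 0, 0], "turn": 0},
    {"claw": 8, "delta_pos": [-0.5, 0, 0], "turn": 0},
    {"claw": 8, "delta_pos": [0, 0, 0], "turn": 0},
    {"claw": 8, "delta_pos": [0, 0, 0], "turn": 0},
  ],
)

```text
clock: 6.45
eef_pos: [466.4, -140.7, 97.5]
tcp_rot: [-3.141, -0.0, 1.754]
contact_force: [-1.4, 0.8, -3.2]
opening: 0.134
grasp_force: 28.3
```

Emit:
step_arm(
  motion=[
    {"claw": 8, "delta_pos": [-0.5, 0, 0], "turn": 0},
    {"claw": 8, "delta_pos": [-0.5, 0, 0], "turn": 0},
    {"claw": 8, "delta_pos": [0, 0, 0], "turn": 0},
    {"claw": 8, "delta_pos": [0, 0, 0], "turn": 0},
  ],
)

```text
clock: 6.78
eef_pos: [466.7, -141.7, 97.5]
tcp_rot: [-3.141, -0.0, 1.754]
contact_force: [-1.9, 1.2, -2.4]
opening: 0.137
grasp_force: 28.3
```

```bash
python3 st.py
```

```text
6.7833 local [-47.13 -43.07] z 97.48 rot [-3.141 -0.     1.754] Fl [-1.68  1.54] Fz -2.38 op 11.65827526042149 grip 28.321309983730316
```

Emit:
step_arm(
  motion=[
    {"claw": 8, "delta_pos": [-0.4, -0.2, 0], "turn": 0},
    {"claw": 8, "delta_pos": [-0.4, 0, 0], "turn": 0},
    {"claw": 8, "delta_pos": [0, 0, 0], "turn": 0},
    {"claw": 8, "delta_pos": [0, 0, 0], "turn": 0},
  ],
)

```text
clock: 7.12
eef_pos: [466.8, -142.6, 97.5]
tcp_rot: [-3.141, -0.0, 1.754]
contact_force: [-2.2, 0.7, -3.0]
opening: 0.135
grasp_force: 28.3
```

```bash
python3 st.py
```

```text
7.1167 local [-47.14 -43.94] z 97.54 rot [-3.141 -0.     1.754] Fl [-1.99  1.11] Fz -3.02 op 11.513245368730098 grip 28.29255223274231
```

Emit:
step_arm(
  motion=[
    {"claw": 8, "delta_pos": [-0.3, 0, 0], "turn": 0},
    {"claw": 8, "delta_pos": [-0.2, 0, 0], "turn": 0},
    {"claw": 8, "delta_pos": [0, 0, 0], "turn": 0},
    {"claw": 8, "delta_pos": [0, 0, 0], "turn": 0},
  ],
)

```text
clock: 7.45
eef_pos: [466.9, -143.0, 97.5]
tcp_rot: [-3.141, -0.0, 1.754]
contact_force: [-2.6, 2.2, -3.5]
opening: 0.133
grasp_force: 28.3
```

```bash
python3 st.py
```

```text
7.45 local [-47.15 -44.41] z 97.53 rot [-3.141 -0.     1.754] Fl [-2.17  2.63] Fz -3.5 op 11.36169301948969 grip 28.283844888210297
```

Still following freely; continuing in small steps.

Emit:
step_arm(
  motion=[
    {"claw": 8, "delta_pos": [-0.3, -0.2, 0], "turn": 0},
    {"claw": 8, "delta_pos": [-0.3, 0, 0], "turn": 0},
    {"claw": 8, "delta_pos": [0, 0, 0], "turn": 0},
    {"claw": 8, "delta_pos": [0, 0, 0], "turn": 0},
  ],
)

```text
clock: 7.78
eef_pos: [466.9, -143.3, 97.5]
tcp_rot: [3.142, -0.001, 1.754]
contact_force: [-1.1, 5.2, -3.4]
opening: 0.138
grasp_force: 28.3
```

```bash
python3 st.py
```

```text
7.7833 local [-47.16 -44.65] z 97.54 rot [ 3.142e+00 -1.000e-03  1.754e+00] Fl [-0.13  5.3 ] Fz -3.4 op 11.786228252738802 grip 28.31084579229355
```

Contact with the striker face is at tab local y ≈ -44.6, which matches vision within 0.5 mm. Next I back off, lift along the arc, and cross.

Emit:
step_arm(
  motion=[
    {"claw": 8, "delta_pos": [2, 0, 0], "turn": 0},
    {"claw": 8, "delta_pos": [2.5, 0, 0], "turn": 0},
    {"claw": 8, "delta_pos": [0.5, 0, -2], "turn": 0},
    {"claw": 8, "delta_pos": [0.5, 0, -2], "turn": 0},
    {"claw": 8, "delta_pos": [0.8, 0, -2.5], "turn": 0},
    {"claw": 8, "delta_pos": [0.8, 0, -2.5], "turn": 0},
    {"claw": 8, "delta_pos": [0.4, 0, -1], "turn": 0},
    {"claw": 8, "delta_pos": [0, 0, 0], "turn": 0},
  ],
)

```text
clock: 8.45
eef_pos: [465.6, -136.1, 107.9]
tcp_rot: [3.141, 0.0, 1.754]
contact_force: [-1.4, 0.8, -4.7]
opening: 0.133
grasp_force: 27.7
```

```bash
python3 st.py
```

```text
8.45 local [-47.12 -37.39] z 107.91 rot [3.141 0.    1.754] Fl [-1.28  1.02] Fz -4.66 op 11.35317037194058 grip 27.723195254802704
```

Emit:
step_arm(
  motion=[
    {"claw": 8, "delta_pos": [-1.5, 0, 0], "turn": 0},
    {"claw": 8, "delta_pos": [-1.5, 0, 0], "turn": 0},
    {"claw": 8, "delta_pos": [-1.5, 0, 0], "turn": 0},
    {"claw": 8, "delta_pos": [-1.5, 0, 0], "turn": 0},
  ],
)

```text
clock: 8.78
eef_pos: [466.8, -142.3, 107.6]
tcp_rot: [3.141, -0.0, 1.754]
contact_force: [-1.9, 2.2, -2.2]
opening: 0.135
grasp_force: 27.9
```

```bash
python3 st.py; python3 - <<'E'
from rig import *
import cv2
f=grab_frame("side"); cv2.imwrite("pics/s2.png",cv2.resize(f["img"][:,:,::-1][180:350,240:460],None,fx=3,fy=3,interpolation=cv2.INTER_CUBIC))
E
```

```text
8.7833 local [-47.15 -43.68] z 107.58 rot [ 3.141 -0.     1.754] Fl [-1.51  2.5 ] Fz -2.19 op 11.525791999351343 grip 27.920478880405426
```

View pics/s2.png

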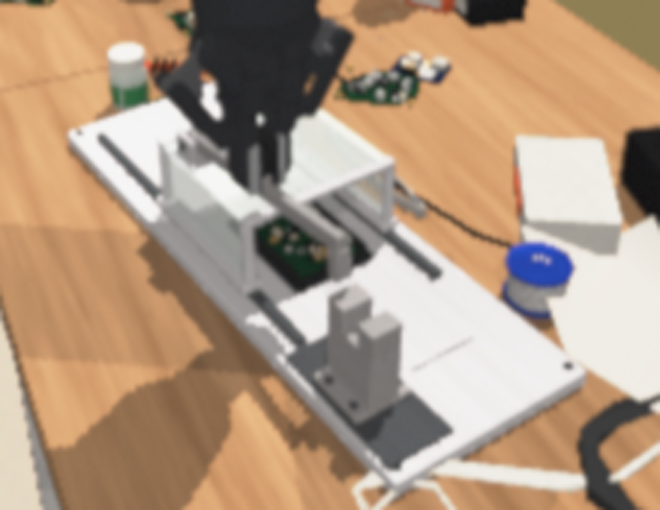

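The bar is raised and its nose (340,260) is just reaching over the striker (345,300) with no resistance, so I'll cross.

Emit:
step_arm(
  motion=[
    {"claw": 8, "delta_pos": [-2, 0, 0], "turn": 0},
    {"claw": 8, "delta_pos": [-3, 0, 0], "turn": 0},
    {"claw": 8, "delta_pos": [-3, 0, 0], "turn": 0},
    {"claw": 8, "delta_pos": [-3, 0, 0], "turn": 0},
    {"claw": 8, "delta_pos": [-3, 0, 0], "turn": 0},
    {"claw": 8, "delta_pos": [-2, 0, 0], "turn": 0},
    {"claw": 8, "delta_pos": [-1, 0, 0], "turn": 0},
    {"claw": 8, "delta_pos": [0, 0, 0], "turn": 0},
  ],
)

```text
clock: 9.5
eef_pos: [469.9, -159.3, 107.6]
tcp_rot: [3.141, 0.0, 1.754]
contact_force: [-2.3, -1.4, -1.1]
opening: 0.136
grasp_force: 28.0
```

```bash
python3 st.py
```

```text
9.5 local [-47.19 -60.99] z 107.62 rot [3.141 0.    1.754] Fl [-2.51 -0.96] Fz -1.11 op 11.621016606395221 grip 28.037927448749542
```

Emit:
step_arm(
  motion=[
    {"claw": 8, "delta_pos": [-2, 0, 0], "turn": 0},
    {"claw": 8, "delta_pos": [-2, -0.2, 0], "turn": 0},
    {"claw": 8, "delta_pos": [-2, 0, 0], "turn": 0},
    {"claw": 8, "delta_pos": [-0.9, 0, 0], "turn": 0},
    {"claw": 8, "delta_pos": [0, 0, 0], "turn": 0},
    {"claw": 8, "delta_pos": [-0.6, 0, 1.5], "turn": 0},
    {"claw": 8, "delta_pos": [-0.6, 0, 1.7], "turn": 0},
    {"claw": 8, "delta_pos": [0, 0, 0], "turn": 0},
  ],
)

```text
clock: 10.17
eef_pos: [471.3, -167.2, 104.4]
tcp_rot: [3.141, 0.0, 1.754]
contact_force: [-0.5, -0.4, 2.4]
opening: 0.138
grasp_force: 28.7
```

```bash
python3 st.py
```

```text
10.1667 local [-47.18 -68.94] z 104.42 rot [3.141 0.    1.754] Fl [-0.6  -0.31] Fz 2.42 op 11.81316259460107 grip 28.69410753250122
```

Emit:
step_arm(
  motion=[
    {"claw": 8, "delta_pos": [-0.3, 0, 1], "turn": 0},
    {"claw": 8, "delta_pos": [-0.3, 0, 1], "turn": 0},
    {"claw": 8, "delta_pos": [0, 0, 0], "turn": 0},
  ],
)

```text
clock: 10.42
eef_pos: [471.4, -167.8, 102.4]
tcp_rot: [3.141, 0.001, 1.754]
contact_force: [-0.4, -1.7, 2.2]
opening: 0.132
grasp_force: 28.7
```

```bash
python3 st.py
```

```text
10.4167 local [-47.19 -69.58] z 102.41 rot [3.141e+00 1.000e-03 1.754e+00] Fl [-0.65 -1.61] Fz 2.21 op 11.246376720152348 grip 28.747522830963135
```

Nose is entering (z now below the striker-rest height of 104.4, with little force). Continuing down.

Emit:
step_arm(
  motion=[
    {"claw": 8, "delta_pos": [-0.3, 0, 1], "turn": 0},
    {"claw": 8, "delta_pos": [-0.3, 0, 1], "turn": 0},
    {"claw": 8, "delta_pos": [0, 0, 0], "turn": 0},
  ],
)

```text
clock: 10.67
eef_pos: [471.5, -168.2, 100.3]
tcp_rot: [3.141, 0.0, 1.754]
contact_force: [-0.1, -2.6, 2.7]
opening: 0.137
grasp_force: 28.8
```

```bash
python3 st.py
```

```text
10.6667 local [-47.2  -70.05] z 100.34 rot [3.141 0.    1.754] Fl [-0.53 -2.52] Fz 2.7 op 11.705164452336236 grip 28.81108671426773
```

Emit:
step_arm(
  motion=[
    {"claw": 8, "delta_pos": [-0.3, 0, 1], "turn": 0},
    {"claw": 8, "delta_pos": [-0.2, 0, 1], "turn": 0},
    {"claw": 8, "delta_pos": [0, 0, 0], "turn": 0},
  ],
)

```text
clock: 10.92
eef_pos: [471.6, -168.6, 98.3]
tcp_rot: [3.141, 0.0, 1.754]
contact_force: [1.8, -1.6, 2.6]
opening: 0.137
grasp_force: 28.9
```

```bash
python3 st.py
```

```text
10.9167 local [-47.21 -70.45] z 98.28 rot [3.141 0.    1.754] Fl [ 1.48 -1.93] Fz 2.59 op 11.736025881147004 grip 28.85851800441742
```

Emit:
step_arm(
  motion=[
    {"claw": 8, "delta_pos": [-0.3, 0, 0.8], "turn": 0},
    {"claw": 8, "delta_pos": [-0.3, 0, 0.2], "turn": 0},
    {"claw": 8, "delta_pos": [-0.5, 0, 0], "turn": 0},
    {"claw": 8, "delta_pos": [-0.5, 0, 0], "turn": 0},
    {"claw": 8, "delta_pos": [0, 0, 0], "turn": 0},
  ],
)

```text
clock: 11.33
eef_pos: [471.7, -169.9, 97.4]
tcp_rot: [3.141, -0.0, 1.754]
contact_force: [1.7, 2.4, 3.9]
opening: 0.14
grasp_force: 29.0
```

```bash
python3 st.py
```

```text
11.3333 local [-47.26 -71.71] z 97.41 rot [ 3.141 -0.     1.754] Fl [2.06 2.07] Fz 3.92 op 11.922426184665955 grip 29.03994083404541
```

Emit:
step_arm(
  motion=[
    {"claw": 8, "delta_pos": [-0.4, 0, 0], "turn": 0},
    {"claw": 8, "delta_pos": [-0.4, 0, 0], "turn": 0},
    {"claw": 8, "delta_pos": [0, 0, 0], "turn": 0},
    {"claw": 8, "delta_pos": [0, 0, 0], "turn": 0},
  ],
)

```text
clock: 11.67
eef_pos: [471.9, -170.9, 97.4]
tcp_rot: [3.141, 0.0, 1.754]
contact_force: [1.5, 1.7, 4.5]
opening: 0.134
grasp_force: 29.0
```

```bash
python3 st.py
```

```text
11.6667 local [-47.29 -72.73] z 97.4 rot [3.141 0.    1.754] Fl [1.78 1.45] Fz 4.49 op 11.446800369688251 grip 29.021901190280914
```

Emit:
step_arm(
  motion=[
    {"claw": 8, "delta_pos": [-0.3, 0, 0], "turn": 0},
    {"claw": 8, "delta_pos": [-0.3, 0, 0], "turn": 0},
    {"claw": 8, "delta_pos": [0, 0, 0], "turn": 0},
    {"claw": 8, "delta_pos": [0, 0, 0], "turn": 0},
  ],
)

```text
clock: 12.0
eef_pos: [472.0, -171.6, 97.4]
tcp_rot: [3.141, 0.0, 1.754]
contact_force: [2.5, 3.1, 3.2]
opening: 0.136
grasp_force: 29.0
```

```bash
python3 st.py
```

```text
12.0 local [-47.26 -73.43] z 97.4 rot [3.141 0.    1.754] Fl [2.99 2.63] Fz 3.18 op 11.586980429097583 grip 29.004725217819214
```

Emit:
step_arm(
  motion=[
    {"claw": 8, "delta_pos": [-0.3, 0, 0], "turn": 0},
    {"claw": 8, "delta_pos": [-0.2, 0, 0], "turn": 0},
    {"claw": 8, "delta_pos": [0, 0, 0], "turn": 0},
    {"claw": 8, "delta_pos": [0, 0, 0], "turn": 0},
  ],
)

```text
clock: 12.33
eef_pos: [472.1, -171.8, 97.4]
tcp_rot: [3.141, -0.0, 1.754]
contact_force: [2.7, 4.0, 4.1]
opening: 0.126
grasp_force: 29.1
```

```bash
python3 st.py
```

```text
12.3333 local [-47.29 -73.67] z 97.41 rot [ 3.141 -0.     1.754] Fl [3.35 3.48] Fz 4.06 op 10.745999981550733 grip 29.10695046186447
```

It has met the far side where expected (-73.6). Relaxing, releasing, and retreating straight up.

Emit:
step_arm(
  motion=[
    {"claw": 8, "delta_pos": [0.3, 0, 0], "turn": 0},
    {"claw": 20, "delta_pos": [0, 0, 0], "turn": 0},
    {"claw": 40, "delta_pos": [0, 0, 0], "turn": 0},
    {"claw": 40, "delta_pos": [0, 0, 0], "turn": 0},
    {"claw": 40, "delta_pos": [0, 0, 0], "turn": 0},
    {"claw": 40, "delta_pos": [0, 0, -5], "turn": 0},
    {"claw": 40, "delta_pos": [0, 0, -15], "turn": 0},
    {"claw": 40, "delta_pos": [0, 0, -20], "turn": 0},
  ],
)

```text
clock: 13.0
eef_pos: [470.7, -171.4, 136.9]
tcp_rot: [-3.139, -0.001, 1.754]
contact_force: [-0.4, 0.7, -0.2]
opening: 0.469
grasp_force: 0.0
```

Emit:
step_arm(
  motion=[
    {"claw": 40, "delta_pos": [0, 0, -30], "turn": 0},
    {"claw": 40, "delta_pos": [0, 0, -40], "turn": 0},
    {"claw": 40, "delta_pos": [40, 0, -30], "turn": 0},
    {"claw": 40, "delta_pos": [40, 0, 0], "turn": 0},
    {"claw": 40, "delta_pos": [40, 0, 0], "turn": 0},
    {"claw": 40, "delta_pos": [0, 0, 0], "turn": 0},
    {"claw": 40, "delta_pos": [0, 0, 0], "turn": 0},
  ],
)

```text
clock: 13.58
eef_pos: [450.9, -58.8, 232.9]
tcp_rot: [3.141, 0.0, 1.757]
contact_force: [0.2, -0.1, -0.8]
opening: 0.472
grasp_force: 0.0
```

```bash
python3 st.py; python3 - <<'E'
from rig import *
import cv2
f=grab_frame("side"); cv2.imwrite("pics/s3.png",cv2.resize(f["img"][:,:,::-1][180:350,240:460],None,fx=3.5,fy=3.5,interpolation=cv2.INTER_CUBIC))
E
```

```text
13.5833 local [-47.63  41.38] z 232.91 rot [3.141 0.    1.757] Fl [ 0.15 -0.16] Fz -0.79 op 40.26974506172582 grip 0.0
```

View pics/s3.png

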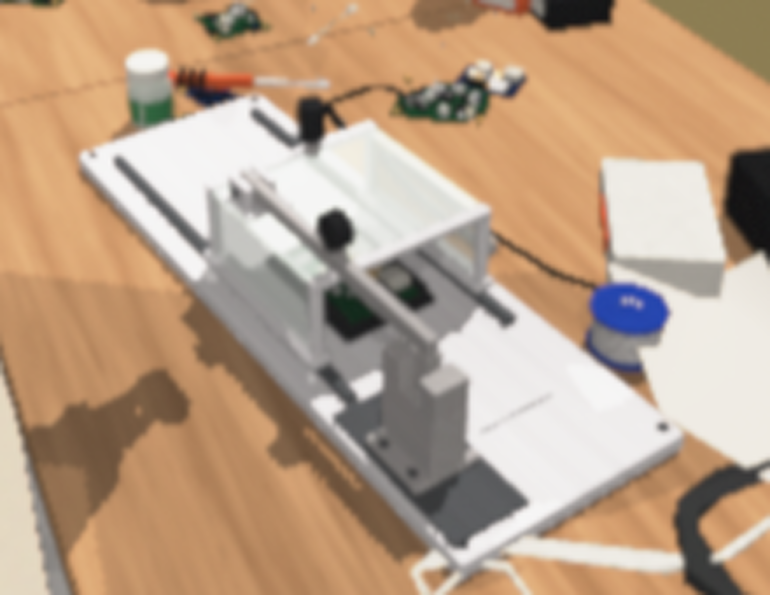

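The picture shows the nose seated in the catch slot at about (430,345). The bar is level, and the reel and jar haven't moved.

```bash
python3 -c "
from rig import *
print(sign_off())"
```

```text
the job is handed in; nothing more can be done
None
```

The guard is closed and latched: the bar's nose is down in the catch slot, it was eased on only until it met the far side (about 3.5 N), then let go, and I've handed the job in; I did not touch the reel, jar or tweezers.

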